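# Close the bearing-press die set

### The arm

A 6-joint arm with a two-finger parallel gripper is mounted at the origin on a cart in front of the work surface, level with it; the furniture and walls round the work are solid. World frame = base frame: x ahead of the robot, y to its left, z up, the work surface at z = 0. Lengths are in m, angles in rad, forces in N, time in s.
With the tool pointing down it reaches from about 0.275 to 1 m from the base axis. Payload 8.4 kg.
Tool frame: the origin (TCP) lies on the centre line of the jaws, within the pads' length; the fingertips stand 17 mm ahead of it and the grasp point (between the pads) lies 2 mm behind it (bot.tcp_to_tips is the z of the fingertips in the tool frame, in m); z points along the fingers, y is the line along which they close (so a half turn about z gives the same grasp; the last joint's range is limited). The gripper opens to 85 mm and grips with 20 to 120 N. Pads are 22 mm wide; open, the fingers measure 114 mm over their backs; the gripper's body (76 mm by 85 mm) begins 54 mm behind the grasp point. The pads swing forward as they close: fully open they stand 13 mm farther back than shut.
Start: joints at [-1.215, 0.353, 1.633, -0, 1.155, -0.002], TCP at [0.219, -0.585, 0.248] pointing down, gripper open.
Joint ranges: [-2.63, 2.63], [-0.92, 2.1], [0.06, 2.66], [-1.3, 4.44], [0, 2.69], [-3.02, 3.02]. Speed limits (rad/s): [2.22, 2.22, 2.79, 3.14, 3.14, 3.14].

### API

Orientations are given as a unit quaternion [x, y, z, w].
In Python, from workcell import bot, hand, kinematics, get_obs, vision, hand_in gives the robot as it stands. The module is installed in compiled form; this text tells all that it offers. Calls block until the motion is done:
- bot.reach(position, orientation): joint-space move of the TCP to a pose.
- bot.servo_line(position, ori=None, velocity=0.15): straight line of the TCP; ori=None keeps the orientation; velocity is the mean speed in m/s.
- bot.goto_joints(angles): joint-space move.
- hand.move_gripper(opening, strength=None): finger opening in m; strength is the grip in N (None keeps the last); returns when the fingers have stopped.
- bot.dwell(seconds).
- kinematics.solve_ik(position, orientation): joint angles nearest the present ones, or None.
- get_obs(): the state.
- vision.read_camera(name): name is "side" or "top" or "wrist"; returns a dict with "frame" (480x640x3 uint8, red, green, blue), "intrinsics" (3x3 intrinsics, pixels), "view" (4x4, takes a point from world to camera coordinates). Camera axes: x right, y down, z forward; pixel columns grow to the right and rows downward; lengths in m; the calibration is good to about 2 mm. The wrist camera is an equidistant fisheye: a pixel r from the principal point sees the ray r / f radians off the axis. A picture is of the moment at which its call begins. There is no depth.
A pose or a line that the arm cannot do raises bot.IKError and nothing moves.
- hand_in(): hands the job in; it is judged then, once.
The state is a dict: "time_s": time; "joint_pos": joint angles; "joint_vel": joint speeds; "joint_efforts": joint torques, N m; "position": TCP position; "orientation": TCP orientation; "wrist_force": force on the tool from outside, world axes, zero at the start; "ft_torque": the same for the moment, N m; "gripper_width": finger opening in m; "grip_force": force on a finger pad.
Only numpy, scipy, OpenCV 4.12 (cv2) and the standard library are available. Lean on these libraries where they do the work, as an engineer would, in place of code of your own. Each camera call takes 0.05 s, during which the arm holds its last target. There are 200 camera calls.

### The job

Take the loose top plate by its red handle and close the bearing-press tool with it: lower it, kept level, over both guide pins of the blue lower die, then press it gently down until the ball bearing is pushed in and the plate lies fully home and flat on the shoulders of the two pins. Let go of it, and leave the oil can, the piston and the green-lidded jar standing where they are.

Things in the scene. Friction and masses are not known exactly. Their poses are not given: they have to be found in the camera images.
- bed: The press tool's grey pedestal (70 mm wide foot) with a dark steel bed on top, 70 x 146 mm, z 80 to 92 mm; fixed. Origin under its centre on the table, z up, y along the bed. The blue lower die on it (64 x 116 x 20 mm) was clamped anywhere up to 15 mm either way along the bed's y; that offset is not reported: feel or see where its pins stand. Across the bed it is centred and square.
- bed_top (a point): Middle of the bed's top, 92 mm above the table. The die carries two fixed steel guide pins, 88 mm apart along y, alike each side of the die's centre: 12 mm thick, straight up to 58 mm above this point, then a bullet nose to 65 mm, 8 mm wide at its tip. Round each pin's foot is a shoulder 20 mm wide; its top, 34 mm above this point, carries the closed plate.
- plate: Loose aluminium top plate, 60 x 116 x 12 mm, 0.4 to 0.63 kg, lying flat on a fixed rest (rubber-topped post, 54 x 96 mm on top) 110 mm above the table; origin at the centre of its underside, z up, y along its length. Two round 14 mm holes go through it at y = +44 and -44 mm. Turned half round it fits as well. Fully home its underside is 126 mm above the table, the pins 19 mm out of its top.
- handle (a point): Centre of the plate's red handle bar, 50 mm above the plate's underside: a bar 56 mm long along the plate's x, 14 mm wide along y, 18 mm high, on two round posts 42 mm apart that leave 29 mm free above the plate.
- race (a joint): How far the ball bearing (36 mm wide, in a 50 mm wide ring in the middle of the die) is pressed in, m. It starts at 0 to 0.0015, its top 132 to 130.5 mm above the table, and reads 0.006 when the plate is home. It moves stiffly, at 12 N or a little more, about twice the plate's weight, and stays where it is pushed.
- oil_can: Red oil can with a thin spout, 70 mm wide, 150 mm high, standing on the table; origin under its centre. Fixed, unlisted: a black charger, 150 x 120 mm, 200 mm high, at x 0.58, y 0.20; slim bottles up to 200 mm high; a black post taller than 350 mm at x 0.73, y 0.23; a clear box 280 mm high to the right at y below -0.04. Going over x 0.42, y 0.16 keeps clear.
- piston: Grey metal piston, 58 x 54 mm, 50 mm high, standing on the table; origin under its centre.
- jar_green: Glass jar with a green lid, 63 mm wide, 88 mm high, standing on the table; origin under its centre.

How it is judged:
On the way, in this order (a step that is already met when the one before it is completed fails the run):
1. the plate is held over the lower die, above its pins (horizontal distance between plate and bed below 0.04 m and height (world z) of plate above 0.16 m), for 0.1 s.
2. the plate is level on both pins, the bearing not yet pressed in (horizontal distance between plate and bed below 0.021 m and z of plate in the frame of bed below 0.148 m and angle between plate's own z axis and vertical below 0.08 rad and value of joint race below 0.003 m), for 0.05 s.
At the end, for the whole second after the job is handed in: The plate lies on both pin shoulders: its underside 124 to 127.8 mm above the table, within 4 mm of the bed's middle across it and 19 mm along it, tilted less than 0.03 rad, its length within 0.06 rad of the bed's, the bearing pressed in by over 4.2 mm, the plate at rest (z of plate in the frame of bed between 0.124 and 0.1278 m and x of plate in the frame of bed between -0.004 and 0.004 m and y of plate in the frame of bed between -0.019 and 0.019 m and angle between plate's own z axis and vertical below 0.03 rad and angle between the y axis of plate and the y axis of bed, either way round below 0.06 rad and value of joint race above 0.0042 m and linear speed of plate below 0.02 m/s); the robot touches nothing.
It fails at once if the plate is tipped more than about 17 degrees (angle between plate's own z axis and vertical above 0.3 rad).
It fails at once if the plate is forced against the tool with more than 100 N (contact force between plate and bed above 100 N).
It fails at once if the oil can, the piston or the jar is shifted by more than 4 cm (distance of any of oil_can, piston, jar_green from where it was at the start of the episode above 0.04 m).
It also fails if it takes over 61 s, if anything falls off the work surface, if the arm or the gripper's body presses on something with over 40 N, if the wrist force passes 120 N, or if a joint passes its speed limit or range.

## Working session

There is one attempt and no reset: what is moved stays moved. The work goes in short steps, each a Python script; the robot and the scene stay as the last script left them, time stands still between calls to the robot, and variables do not carry over. Pictures are saved under pics/ and viewed, at most 10 in all, crops included, and the job is handed in when it is done.

```bash
mkdir -p pics; python3 - <<'E'
from workcell import bot,hand,kinematics,get_obs,vision
import cv2,numpy as np
for n in ["side","top"]:
    c=vision.read_camera(n); cv2.imwrite(f"pics/{n}0.png",c["frame"][:,:,::-1]); np.savez(f"{n}0.npz",**c)
    print(n,c["intrinsics"].tolist(),np.round(c["view"],4).tolist())
o=get_obs();print({k:np.round(v,3).tolist() for k,v in o.items()})
E
```

```text
side [[497.5078463695677, 0.0, 320.604778555935], [0.0, 497.5078463695677, 237.31573061827274], [0.0, 0.0, 1.0]] [[-0.5138, -0.8579, -0.0011, 0.398], [-0.7313, 0.4386, -0.5222, 0.3906], [0.4485, -0.2675, -0.8528, 0.8111], [0.0, 0.0, 0.0, 1.0]]
top [[504.9488243545257, 0.0, 323.65649386359814], [0.0, 504.9488243545257, 236.8998185645757], [0.0, 0.0, 1.0]] [[0.0252, -0.9995, 0.0212, 0.1241], [-0.9982, -0.0264, -0.0545, 0.5158], [0.0551, -0.0198, -0.9983, 0.9618], [0.0, 0.0, 0.0, 1.0]]
{'time_s': 0.1, 'joint_pos': [-1.215, 0.354, 1.634, 0.0, 1.155, -0.002], 'joint_vel': [0.001, -0.001, -0.001, -0.0, 0.0, -0.001], 'joint_efforts': [0.001, -60.636, -34.283, 0.0, 0.004, 0.0], 'position': [0.219, -0.585, 0.248], 'orientation': [0.984, 0.178, -0.0, -0.001], 'wrist_force': [-0.228, -0.382, 0.754], 'ft_torque': [-0.016, -0.025, -0.074], 'grip_force': 0.0, 'gripper_width': 0.086}
```

View pics/side0.png

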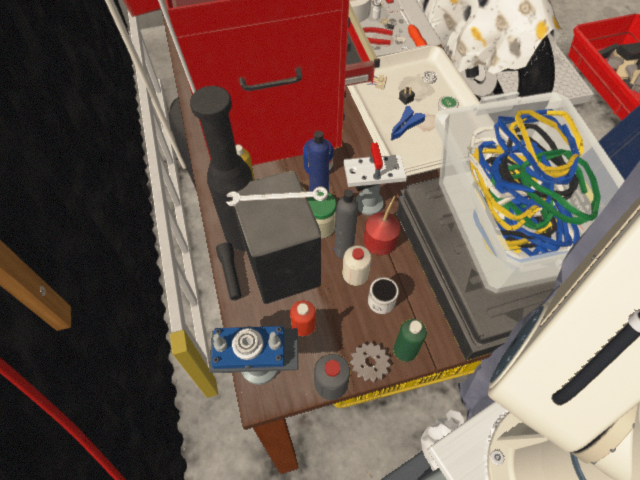

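View pics/top0.png

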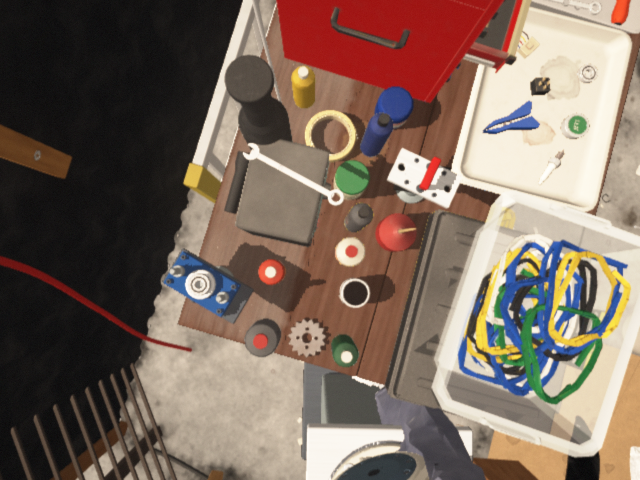

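The side view shows the white plate with its red bar at about (376,165) and the blue die with its pins at about (220,340) and (276,337). In the top view the plate is at about (423,177), with the die pins at about (177,270) and (222,297). Next I'll zoom in on both.

```bash
python3 - <<'E'
import cv2,numpy as np
def t(n,u,v,w=100):
    im=cv2.imread(f"pics/{n}0.png")[v:v+75,u:u+w]
    return cv2.resize(im,(400,300),interpolation=cv2.INTER_CUBIC)
a=np.vstack([np.hstack([t("top",375,140),t("top",155,245)]),np.hstack([t("side",330,130),t("side",200,315)])])
cv2.imwrite("pics/z1.png",a)
E
```

```text
(no output)
```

View pics/z1.png

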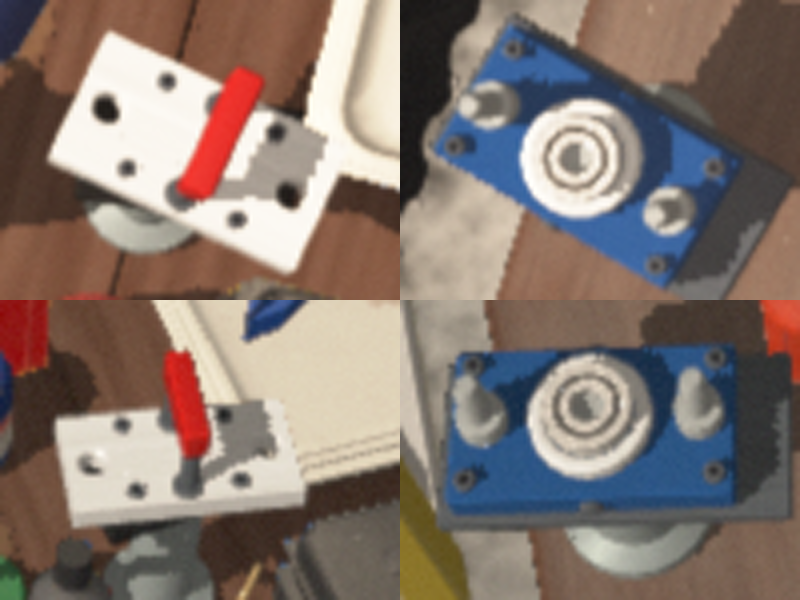

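The zoom shows the plate holes (top view) at about (401.2,167.2) and (447.2,188.7). The pin tips are at about (172,270.2) and (218.7,299) in the top view and (215.5,335) and (272.7,333) in the side view. I'll cast rays for these.

```bash
cat > h.py <<'E'
import cv2,numpy as np
def ray(c,u,v):
    K,V=c["intrinsics"],c["view"]; d=V[:3,:3].T@np.linalg.solve(K,[u,v,1]); return -V[:3,:3].T@V[:3,3],d
def onz(c,u,v,z):
    o,d=ray(c,u,v); return o+d*(z-o[2])/d[2]
def tri(c1,p1,c2,p2):
    o1,d1=ray(c1,*p1);o2,d2=ray(c2,*p2)
    s=np.linalg.lstsq(np.c_[d1,-d2],o2-o1,rcond=None)[0]
    a,b=o1+s[0]*d1,o2+s[1]*d2; return (a+b)/2,np.linalg.norm(a-b)
def q_down(yaw): # tool y axis along world yaw direction, z down
    from scipy.spatial.transform import Rotation as R
    y=np.array([np.cos(yaw),np.sin(yaw),0]);z=np.array([0,0,-1.]);return R.from_matrix(np.c_[np.cross(y,z),y,z]).as_quat()
E
python3 - <<'E'
from h import *
np.set_printoptions(precision=4,suppress=True)
T,S=np.load("top0.npz"),np.load("side0.npz")
h=[onz(T,401.2,167.2,.122),onz(T,447.2,188.7,.122)]
d=h[0]-h[1];print("holes",h,np.linalg.norm(d),"mid",(h[0]+h[1])/2,"yaw",np.arctan2(d[1],d[0]))
def red(c,u,v,w,hh):
    f=c["frame"][v:v+hh,u:u+w]; m=cv2.inRange(cv2.cvtColor(f,cv2.COLOR_RGB2HSV),(0,170,90),(6,255,255))|cv2.inRange(cv2.cvtColor(f,cv2.COLOR_RGB2HSV),(172,170,90),(180,255,255))
    ct=max(cv2.findContours(m,0,1)[0],key=cv2.contourArea); r=cv2.minAreaRect(ct);print("rect",r,cv2.contourArea(ct)); return np.array(r[0])+[u,v]
a=red(T,415,150,35,45); b=red(S,365,140,22,32)
print("bar px",a,b,"z.169",onz(T,*a,.167),"tri",tri(T,a,S,b))
for p,q in [((172,270.2),(215.5,335)),((218.7,299),(272.7,333))]:
    print("pin",onz(T,*p,.157),onz(S,*q,.157),tri(T,p,S,q))
E
```

```text
holes [array([0.6308, 0.0083, 0.122 ]), array([ 0.5956, -0.0723,  0.122 ])] 0.08788652833166984 mid [ 0.6132 -0.032   0.122 ] yaw 1.15853148908447
rect ((14.600001335144043, 22.799999237060547), (8.944271087646484, 34.882659912109375), 26.56505012512207) 243.5
rect ((10.846153259277344, 15.269229888916016), (26.224031448364258, 7.630403518676758), 74.74488067626953) 154.5
bar px [429.6 172.8] [375.8462 155.2692] z.169 [ 0.6139 -0.031   0.167 ] tri (array([ 0.6158, -0.0308,  0.162 ]), np.float64(0.0031947296080126627))
pin [0.4437 0.3856 0.157 ] [0.4463 0.387  0.157 ] (array([0.4443, 0.386 , 0.1598]), np.float64(0.002508282992966027))
pin [0.3989 0.3083 0.157 ] [0.4034 0.3092 0.157 ] (array([0.4002, 0.3085, 0.1632]), np.float64(0.0032344395419878847))
```

Both plate estimates agree: the hole spacing comes out at 87.9 mm and the mid-point is near (0.613,-0.032). The pin spacing is 89 mm against the nominal 88, but the two views differ by 3.6 mm on the die centre. I'll rise, swing over the plate, then go over the die, taking wrist pictures at each.

```bash
python3 - <<'E'
from workcell import bot,hand,kinematics,get_obs,vision
from h import *
def snap(n,u=None):
    c=vision.read_camera("wrist"); np.savez(n+".npz",**c); cv2.imwrite(f"pics/{n}.png",c["frame"][:,:,::-1]); o=get_obs();print(n,o["time_s"],o["position"].round(4) if hasattr(o["position"],"round") else o["position"],np.round(o["joint_pos"],3))
    print(c["intrinsics"][0],c["view"].round(3).tolist())
bot.servo_line([0.219,-0.585,0.43],velocity=0.25)
hand.move_gripper(0.05)
bot.reach([0.42,0.16,0.45],q_down(1.1))
bot.reach([0.423,0.3475,0.33],q_down(1.056)); bot.dwell(.2); snap("wdie")
bot.reach([0.42,0.16,0.43],q_down(1.1))
bot.reach([0.6132,-0.0318,0.33],q_down(1.1585)); bot.dwell(.2); snap("wplate")
a=[cv2.imread(f"pics/{n}.png") for n in ("wdie","wplate")]
cv2.imwrite("pics/w2.png",np.hstack([cv2.resize(x,(400,300),interpolation=cv2.INTER_AREA) for x in a]))
E
```

```text
wdie 5.2833 [0.4236 0.3468 0.3311] [ 0.683  0.16   1.703 -0.     1.278 -0.371]
[371.64829954   0.         325.29935336] [[0.493, 0.87, 0.002, -0.511], [0.823, -0.468, 0.322, -0.256], [0.281, -0.158, -0.947, 0.396], [0.0, 0.0, 0.0, 1.0]]
wplate 7.5083 [ 0.6131 -0.0308  0.3309] [-0.053  0.27   1.564  0.     1.307 -1.212]
[371.64829954   0.         325.29935336] [[0.399, 0.917, 0.0, -0.217], [0.868, -0.378, 0.322, -0.613], [0.296, -0.128, -0.947, 0.275], [0.0, 0.0, 0.0, 1.0]]
```

View pics/w2.png

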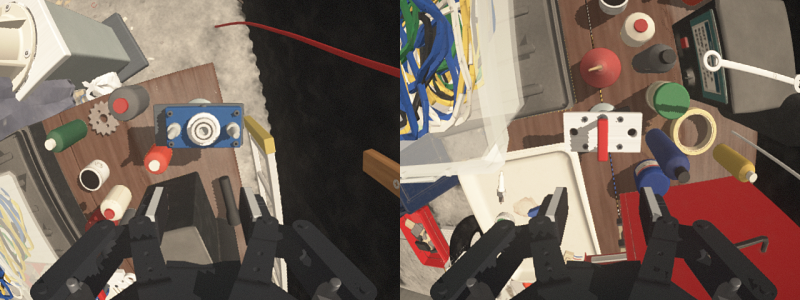

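The wrist views show the die at about (320,210) and the plate at about (965-640,215) in full-resolution pixels. I'll zoom in on both for pin and hole pixels.

```bash
python3 - <<'E'
import cv2,numpy as np
a=[cv2.resize(cv2.imread(f"pics/{n}.png")[v:v+75,u:u+200],(800,300),interpolation=cv2.INTER_CUBIC) for n,u,v in (("wdie",225,170),("wplate",225,175))]
cv2.imwrite("pics/z2.png",np.vstack(a))
E
```

```text
(no output)
```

View pics/z2.png

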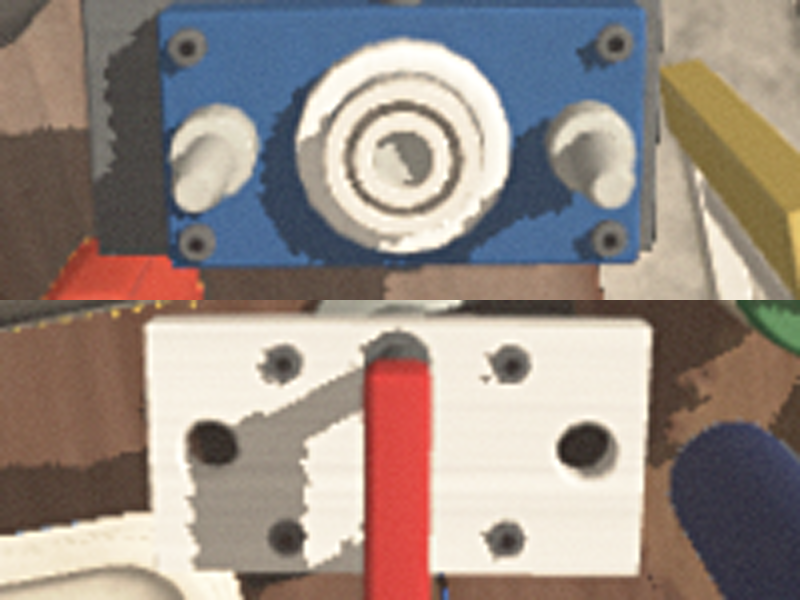

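In wrist pixels, the pin tips are at about (272.5,217.5) and (378,217). The four die bolts centre at about (325.5,205.9), and the plate holes are at about (278.2,210.8) and (371.7,211.5).

```bash
cat >> h.py <<'E'
def wz(c,u,v,z):
    K,V=c["intrinsics"],c["view"]; p=np.array([(u-K[0,2])/K[0,0],(v-K[1,2])/K[1,1]]); r=np.linalg.norm(p)
    d=V[:3,:3].T@np.r_[p/r*np.sin(r),np.cos(r)]; o=-V[:3,:3].T@V[:3,3]; return o+d*(z-o[2])/d[2]
E
python3 - <<'E'
from h import *
np.set_printoptions(precision=4,suppress=True)
D,P=np.load("wdie.npz"),np.load("wplate.npz");T,S=np.load("top0.npz"),np.load("side0.npz")
def pr(n,a,b):
    d=b-a;print(n,a[:2],b[:2],"mid",((a+b)/2)[:2],"len",np.linalg.norm(d),"yaw",np.arctan2(d[1],d[0]))
pr("pins",wz(D,272.5,217.5,.157),wz(D,378,217,.157))
f=lambda u,v:wz(D,225+u/4,170+v/4,.112)
b=[f(187,47),f(614,45),f(197,242),f(610,240)]
pr("dbolt",(b[0]+b[2])/2,(b[1]+b[3])/2)
r=wz(D,225+404/4,170+157/4,.132);print("bearing",r)
g=lambda u,v,z=.122:wz(P,225+u/4,175+(v-300)/4,z)
pr("holes",g(213,443),g(587,446))
b=[g(284,362),g(512,363),g(288,537),g(508,538)]
pr("pbolt",(b[0]+b[2])/2,(b[1]+b[3])/2)
# top cam: die bolts & bearing
t=lambda u,v,z:onz(T,155+(u-400)/4,245+v/4,z)
b=[t(455,145,.112),t(655,265,.112),t(515,48,.112),t(714,166,.112)]
pr("T dbolt",(b[1]+b[3])/2,(b[0]+b[2])/2); print("T bearing",t(576,157,.132))
s=lambda u,v,z:onz(S,200+(u-400)/4,315+(v-300)/4,z)
b=[s(473,365,.112),s(463,479,.112),s(715,357,.112),s(714,471,.112)]
pr("S dbolt",(b[0]+b[1])/2,(b[2]+b[3])/2); print("S bearing",s(587,405,.132))
print("S hole",onz(S,330+92/4,130+163/4,.122))
E
```

```text
pins [0.4018 0.3086] [0.4454 0.3862] mid [0.4236 0.3474] len 0.08904852579645678 yaw 1.0593654484153643
dbolt [0.4001 0.303 ] [0.4496 0.3912] mid [0.4249 0.3471] len 0.10114134165364454 yaw 1.0594149433262505
bearing [0.4235 0.3483 0.132 ]
holes [ 0.5982 -0.0718] [0.6338 0.0082] mid [ 0.616  -0.0318] len 0.08749804343963916 yaw 1.151801323371247
pbolt [ 0.6069 -0.0569] [ 0.628 -0.009] mid [ 0.6175 -0.0329] len 0.052343460676472116 yaw 1.155389161999574
T dbolt [0.3962 0.3038] [0.4449 0.3909] mid [0.4205 0.3473] len 0.09978934629399479 yaw 1.0604678000558014
T bearing [0.4209 0.3466 0.132 ]
S dbolt [0.4485 0.3923] [0.3997 0.3044] mid [0.4241 0.3483] len 0.10044209368205265 yaw -2.0770428823272407
S bearing [0.4219 0.3486 0.132 ]
S hole [0.6334 0.0094 0.122 ]
```

The pin yaw is consistently 1.060. The plate-to-die offset agrees between cameras to under 1 mm. Before descending I'll check the clearance to the clear box, then grasp.

```bash
python3 - <<'E'
from workcell import bot,hand,kinematics,get_obs,vision
from h import *
np.set_printoptions(precision=4,suppress=True)
T=np.load("top0.npz");P=np.load("wplate.npz")
k=onz(T,498,203,.28);k2=wz(P,165,256,.28);print("box corner",k,k2)
if min(np.linalg.norm(k[:2]-[.615,-.032]),np.linalg.norm(k2[:2]-[.615,-.032]))<0.075: raise SystemExit("too near")
q=q_down(1.154)
bot.servo_line([.615,-.0318,.20],q,velocity=.12)
bot.servo_line([.615,-.0318,.158],q,velocity=.06); bot.dwell(.3)
o=get_obs();print(o["position"],o["wrist_force"])
hand.move_gripper(0.0,80); bot.dwell(.2)
o=get_obs();print(o["time_s"],o["position"],o["wrist_force"],o["gripper_width"],o["grip_force"])
E
```

```text
box corner [ 0.5522 -0.1029  0.28  ] [ 0.5665 -0.1057  0.28  ]
[ 0.6152 -0.0318  0.1583] [0.4099 0.7243 1.3088]
10.5083 [ 0.6151 -0.0319  0.1583] [-1.6516  0.0762  5.1642] 0.012960867851263156 79.25018548965454
```

```bash
python3 - <<'E'
from workcell import bot,hand,kinematics,get_obs,vision
from h import *
np.set_printoptions(precision=4,suppress=True)
bot.servo_line([.615,-.0318,.36],velocity=.12); bot.dwell(.2)
o=get_obs();print(o["time_s"],o["position"],o["wrist_force"],o["ft_torque"],o["gripper_width"],o["grip_force"])
bot.reach([0.42,0.16,0.36],q_down(1.06))
bot.servo_line([0.423,0.3475,0.26],velocity=.15); bot.dwell(.5)
o=get_obs();print(o["time_s"],o["position"],o["wrist_force"],o["ft_torque"])
c=vision.read_camera("wrist"); np.savez("wh.npz",**c);
for n in("side","top"): np.savez(n+"h.npz",**vision.read_camera(n))
w=c["frame"][:,:,::-1]; s=np.load("sideh.npz")["frame"][:,:,::-1]
cv2.imwrite("pics/h.png",np.hstack([cv2.resize(w[180:400,180:460],(400,314)),cv2.resize(s[220:377,140:340],(400,314))]))
E
```

```text
12.5417 [ 0.6149 -0.0318  0.3596] [ 0.0596 -0.0357 -6.2476] [ 0.0177  0.0102 -0.0145] 0.012580868053880237 77.91760683059692
15.6667 [0.423  0.3475 0.26  ] [-0.1199 -0.1768 -5.7573] [ 0.0164  0.0639 -0.0061]
```

View pics/h.png

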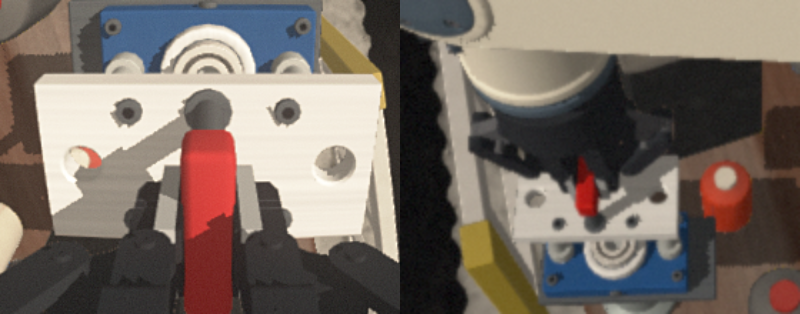

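The wrist view shows the plate level in the grip, with hole centres at full pixels of about (237.4,294.2) and (414.5,293.5) and the die right under it. I'll compute where the plate centre lies relative to the tool.

```bash
python3 - <<'E'
from h import *
np.set_printoptions(precision=4,suppress=True)
W=np.load("wh.npz");S=np.load("sideh.npz")
def pr(n,a,b):
    d=b-a;print(n,a,b,"mid",((a+b)/2)[:2],"len",np.linalg.norm(d),"yaw",np.arctan2(d[1],d[0]))
pr("eye",wz(W,237.4,294.2,.2237),wz(W,414.5,293.5,.2237))
# refine: brightness-ellipse of holes from non-white pixels near guess
pr("side",onz(S,140+657/2,220+197/2,.2237),onz(S,140+535/2-200,220+199/2,.2237)) if 0 else pr("side",onz(S,140+(657-400)/2,220+197/2,.2237),onz(S,140+(535-400)/2,220+199/2,.2237))
u=np.array([np.cos(1.06),np.sin(1.06)]);n=np.array([u[1],-u[0]])
m=(wz(W,237.4,294.2,.2237)+wz(W,414.5,293.5,.2237))[:2]/2
print("plate wrt tool along y,x:",(m-[.423,.3475])@u,(m-[.423,.3475])@n)
for k,d in {"pins_w":(.4236,.3474),"bolt_w":(.4249,.3471),"T":(.421,.347),"S":(.4245,.3483)}.items(): print(k,(np.array(d)-[.423,.3475])@u,(np.array(d)-[.423,.3475])@n)
u2=np.array([np.cos(1.154),np.sin(1.154)]);n2=np.array([u2[1],-u2[0]])
for k,d in {"hole_w":(.616,-.0318),"pbolt_w":(.6175,-.0329),"T":(.6132,-.032)}.items(): print(k,(np.array(d)-[.615,-.0318])@u2,(np.array(d)-[.615,-.0318])@n2)
E
```

```text
eye [0.4031 0.3086 0.2237] [0.4461 0.3861 0.2237] mid [0.4246 0.3473] len 0.08867511966944125 yaw 1.0646016157917657
side [0.4009 0.3111 0.2237] [0.4447 0.3871 0.2237] mid [0.4228 0.3491] len 0.08775705845270823 yaw 1.0482617630491282
plate wrt tool along y,x: 0.0006485231740544398 0.0014995229075500287
pins_w 0.00020608770088182234 0.0005723004975930299
bolt_w 0.0005799147625970524 0.0018530242491996746
T -0.0014139219048935493 -0.0015002749237597102
S 0.001431192508666801 0.0009174355580290473
hole_w 0.00040483312696408666 0.0009143905835650766
pbolt_w 6.253175488658662e-06 0.002731292898573236
T -0.0009115777452483791 -0.0015649364250243415
```

The plate-to-die mismatch is about 0.5 mm or less by each camera that compares both, which is well inside the nose's lead-in. I'll lower the plate while watching the wrist force.

```bash
cat > low.py <<'E'
from workcell import bot,hand,kinematics,get_obs,vision
from h import *
np.set_printoptions(precision=2,suppress=True)
q=q_down(1.060); u=np.array([np.cos(1.06),np.sin(1.06)]);n=np.array([u[1],-u[0]])
def st():
    o=get_obs();f=o["wrist_force"];m=o["ft_torque"]
    print("t%.1f z%.4f"%(o["time_s"],o["position"][2]),"fy,fx,fz",np.array([f[:2]@u,f[:2]@n,f[2]]),"m",np.array([m[:2]@u,m[:2]@n,m[2]])); return f
def lower(xy,z0,z1,step,lim,vel=.03,lat=12):
    for z in np.arange(z0,z1-1e-6,-step):
        bot.servo_line([*xy,z],q,velocity=vel); bot.dwell(.08); f=st()
        if f[2]>lim or np.hypot(*f[:2])>lat: print("STOP",z); return z
    return None
E
python3 - <<'E'
from low import *
xy=[.423,.3475]
bot.servo_line([*xy,.210],q,velocity=.06); bot.dwell(.2); st()
lower(xy,.207,.188,.002,4)
E
```

```text
t17.0 z0.2104 fy,fx,fz [-0.16 -0.94 -6.38] m [-0.01 -0.04 -0.03]
t17.3 z0.2069 fy,fx,fz [ 0.06  0.03 -5.79] m [0.05 0.01 0.02]
t17.7 z0.2050 fy,fx,fz [-0.28  0.18 -5.71] m [-0.    0.03 -0.03]
t18.0 z0.2030 fy,fx,fz [-0.98  0.15 -5.49] m [-0.   -0.01  0.02]
t18.3 z0.2010 fy,fx,fz [ 0.39  0.24 -5.62] m [0.06 0.04 0.  ]
t18.7 z0.1989 fy,fx,fz [ 0.38 -0.98 -6.69] m [0.21 0.03 0.09]
t19.0 z0.1968 fy,fx,fz [ 0.4  -1.84 -7.46] m [0.47 0.04 0.07]
t19.3 z0.1948 fy,fx,fz [ 1.04 -2.51 -7.43] m [0.67 0.08 0.07]
t19.7 z0.1929 fy,fx,fz [ 0.47 -3.96 -6.13] m [0.87 0.09 0.08]
t20.0 z0.1908 fy,fx,fz [ 0.46 -4.81 -7.13] m [0.93 0.08 0.08]
t20.3 z0.1889 fy,fx,fz [ 0.01 -5.28 -5.57] m [1.08 0.12 0.16]
```

The plate is on both pins (underside at about 0.141), with a 5 N side push across the bed. I'll shift about 1 mm that way, then press down.

```bash
python3 - <<'E'
from low import *
xy=np.array([.423,.3475])-.001*n
bot.servo_line([*xy,.188],q,velocity=.03); bot.dwell(.15); st()
lower(xy,.186,.1735,.0015,30)
E
```

```text
t20.7 z0.1880 fy,fx,fz [ 0.38 -1.13 -6.42] m [ 0.15 -0.02  0.02]
t21.1 z0.1860 fy,fx,fz [-1.03  0.   -6.16] m [ 0.05 -0.01 -0.  ]
t21.4 z0.1845 fy,fx,fz [ 0.24 -0.35 -5.63] m [-0.04  0.   -0.02]
t21.7 z0.1830 fy,fx,fz [-0.23 -0.02 -6.31] m [-0.04 -0.02  0.01]
t22.1 z0.1815 fy,fx,fz [ 0.28 -0.17 -6.03] m [-0.03  0.01  0.02]
t22.4 z0.1800 fy,fx,fz [ 0.7   0.79 -6.32] m [ 0.03 -0.01 -0.07]
t22.7 z0.1788 fy,fx,fz [-1.22 -0.47  0.32] m [ 0.02 -0.14 -0.  ]
t23.1 z0.1773 fy,fx,fz [-2.16 -0.37  4.49] m [ 0.11 -0.27  0.02]
t23.4 z0.1756 fy,fx,fz [-1.65 -0.35  2.54] m [ 0.14 -0.12  0.01]
t23.7 z0.1742 fy,fx,fz [-1.23 -0.87  5.73] m [ 0.06 -0.15  0.02]
```

```bash
python3 - <<'E'
from low import *
xy=np.array([.423,.3475])-.001*n
lower(xy,.1733,.166,.0007,25,vel=.02)
E
```

```text
t24.1 z0.1742 fy,fx,fz [-3.77 -0.91 12.43] m [ 0.25 -0.56  0.03]
t24.4 z0.1741 fy,fx,fz [-6.5  -1.84 19.36] m [ 0.4  -1.04 -0.07]
t24.7 z0.1741 fy,fx,fz [-8.92 -3.27 26.86] m [ 0.46 -1.39 -0.02]
STOP 0.1719
```

The travel stops at z 0.1741, which puts the underside at about 0.126, so the plate is home. I'll unload, release, retreat and check.

```bash
python3 - <<'E'
from low import *
xy=np.array([.423,.3475])-.001*n
bot.servo_line([*xy,.1738],q,velocity=.02); bot.dwell(.2); st()
hand.move_gripper(.045); bot.dwell(.2); st()
bot.servo_line([*xy,.30],q,velocity=.12); bot.dwell(.3); st()
c=vision.read_camera("wrist"); np.savez("we.npz",**c)
bot.reach([.42,.16,.40],q); bot.dwell(.2);st()
np.savez("topE.npz",**vision.read_camera("top")); s=vision.read_camera("side"); np.savez("sideE.npz",**s)
R=lambda f,u,v,w,h:cv2.resize(f[v:v+h,u:u+w,::-1],(400,300),interpolation=cv2.INTER_CUBIC)
cv2.imwrite("pics/e.png",np.hstack([R(c["frame"],220,200,200,150),R(s["frame"],200,310,100,75)]))
E
```

```text
t25.2 z0.1742 fy,fx,fz [-3.86 -0.73 10.64] m [ 0.2  -0.55  0.02]
t25.8 z0.1737 fy,fx,fz [ 0.1   0.37 -0.46] m [ 0.03  0.05 -0.02]
t27.3 z0.2996 fy,fx,fz [ 0.01 -0.54  0.04] m [-0.    0.06 -0.05]
t28.4 z0.3991 fy,fx,fz [-0.87  0.51  0.51] m [-0.02 -0.02  0.02]
```

View pics/e.png

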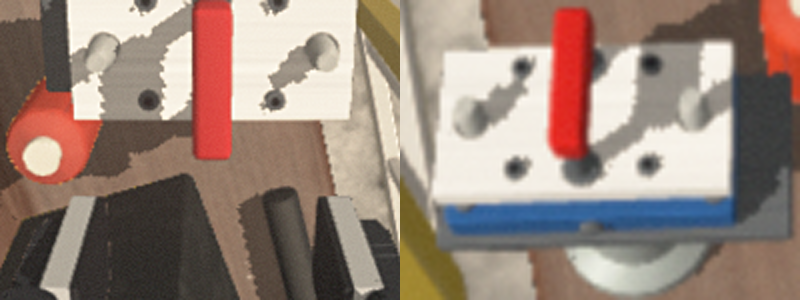

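Both pins stand out of the plate, at about (100,50) and (322,50) in the wrist crop and (472,118) and (692,108) in the side crop. The plate lies parallel on the die, and the stop height matches home.

```bash
python3 -c "
from workcell import hand_in
print(hand_in())"
```

```text
the job is handed in; nothing more can be done
None
```

I pressed the plate down until it stopped on the pin shoulders (underside about 126 mm above the table), released it and handed the job in at about 28 s; no verdict came back, and I did not measure the oil can, piston or jar afterwards.

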